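# Fit the heat sinks to the amplifier boards

## Task

Fit the four finned heat sinks to the four amplifier boards: set each one upright, centred and square on the dark thermal pad that has its own outline and size (larger square, small square, long, round). Lower them into place rather than dropping them, and leave the two plain, smooth-topped screening cans where they lie.

Things in the scene. Friction and masses are not known exactly. Their poses are not given: they have to be found in the camera images.
- sink_square: The larger square heat sink: bare aluminium with spaced fins; 42 x 42 mm in plan and 24 mm high, about 45 g, loose; upright fins that run along its x axis, the outermost ones forming its two flat y sides. Can be gripped across any two opposite sides at any height. Origin at the centre of its underside, z up; stands upright on the table at the start, turned any way.
- sink_small: The small square heat sink: bare aluminium with spaced fins; 26 x 26 mm in plan and 24 mm high, about 20 g, loose; upright fins that run along its x axis, the outermost ones forming its two flat y sides. Can be gripped across any two opposite sides at any height. Origin at the centre of its underside, z up; stands upright on the table at the start, turned any way.
- sink_long: The long heat sink: bare aluminium with spaced fins; 80 mm (along its x) x 28 mm (along its y) in plan and 24 mm high, about 55 g, loose; upright fins that run along its x axis, the outermost ones forming its two flat y sides. Can be gripped across its y sides at any height. Origin at the centre of its underside, z up; stands upright on the table at the start, turned any way.
- sink_round: The round heat sink: bare aluminium with spaced fins; 44 mm in diameter in plan and 24 mm high, about 40 g, loose; radial fins around a core. Can be gripped across any two opposite sides at any height. Origin at the centre of its underside, z up; stands upright on the table at the start, turned any way.
- board_square: Amplifier board with the larger square thermal pad: gold, green strip along its -y edge, on a fixed aluminium carrier 94 (x) x 84 (y) mm; two brass connectors stick out 8 mm at the x ends. The dark grey pad, 46 x 46 mm square, lies in the middle, sides parallel to the board's, its flat top 12 mm above the table; all else on the board is lower. Origin on the table under the pad's centre, z up.
- board_small: Amplifier board with the small square thermal pad: gold, green strip along its -y edge, on a fixed aluminium carrier 94 (x) x 84 (y) mm; two brass connectors stick out 8 mm at the x ends. The dark grey pad, 30 x 30 mm square, lies in the middle, sides parallel to the board's, its flat top 12 mm above the table; all else on the board is lower. Origin on the table under the pad's centre, z up.
- board_long: Amplifier board with the long thermal pad: gold, green strip along its -y edge, on a fixed aluminium carrier 94 (x) x 84 (y) mm; two brass connectors stick out 8 mm at the x ends. The dark grey pad, 84 (x) x 32 (y) mm, lies in the middle, sides parallel to the board's, its flat top 12 mm above the table; all else on the board is lower. Origin on the table under the pad's centre, z up.
- board_round: Amplifier board with the round thermal pad: gold, green strip along its -y edge, on a fixed aluminium carrier 94 (x) x 84 (y) mm; two brass connectors stick out 8 mm at the x ends. The dark grey pad, 48 mm diameter round, lies in the middle, sides parallel to the board's, its flat top 12 mm above the table; all else on the board is lower. Origin on the table under the pad's centre, z up.
- can_square: Plain square screening can: an aluminium box 42 x 42 x 12 mm with a smooth top and no fins; loose, to be left alone. Origin at the centre of its underside, z up.
- can_long: Plain long screening can: an aluminium box 80 (x) x 28 (y) x 12 mm with a smooth top and no fins; loose, to be left alone. Origin at the centre of its underside, z up.

How it is judged:
At the end, for the whole second after the job is handed in: Each heat sink is released, at rest and upright (0.1 rad), flat on the pad of its own outline (underside 10 to 15 mm above the table), centred within 10 mm, its sides parallel to the pad's within 0.21 rad (quarter turns allowed for squares, a half turn for the long one; round: any) (horizontal distance between sink_square and board_square below 0.01 m and z of sink_square in the frame of board_square between 0.01 and 0.015 m and angle between each of sink_square, sink_small, sink_long, sink_round's own z axis and vertical below 0.1 rad and linear speed of each of sink_square, sink_small, sink_long, sink_round below 0.02 m/s and (angle between the x axis of sink_square and the x axis of board_square, either way round below 0.21 rad or angle between the x axis of sink_square and the y axis of board_square, either way round below 0.21 rad) and horizontal distance between sink_small and board_small below 0.01 m and z of sink_small in the frame of board_small between 0.01 and 0.015 m and (angle between the x axis of sink_small and the x axis of board_small, either way round below 0.21 rad or angle between the x axis of sink_small and the y axis of board_small, either way round below 0.21 rad) and horizontal distance between sink_long and board_long below 0.01 m and z of sink_long in the frame of board_long between 0.01 and 0.015 m and angle between the x axis of sink_long and the x axis of board_long, either way round below 0.21 rad and horizontal distance between sink_round and board_round below 0.01 m and z of sink_round in the frame of board_round between 0.01 and 0.015 m); the robot touches nothing.
It fails at once if a heat sink is dropped (falls free of the fingers faster than 0.7 m/s) ((linear speed of sink_square above 0.7 m/s and contact force between the fingers and sink_square below 0.05 N) or (linear speed of sink_small above 0.7 m/s and contact force between the fingers and sink_small below 0.05 N) or (linear speed of sink_long above 0.7 m/s and contact force between the fingers and sink_long below 0.05 N) or (linear speed of sink_round above 0.7 m/s and contact force between the fingers and sink_round below 0.05 N)).
It fails at once if the plain square screening can is moved more than 20 mm (distance of can_square from where it was at the start of the episode above 0.02 m).
It fails at once if the plain long screening can is moved more than 20 mm (distance of can_long from where it was at the start of the episode above 0.02 m).
It also fails if it takes over 106 s, if anything falls off the work surface, if the arm or the gripper's body presses on something with over 40 N, if the wrist force passes 120 N, or if a joint passes its speed limit or range.

## Robot

A 7-joint arm with a two-finger parallel gripper is mounted at the origin on the work surface. World frame = base frame: x ahead of the robot, y to its left, z up, the work surface at z = 0. Lengths are in m, angles in rad, forces in N, time in s.
With the tool pointing down it reaches from about 0.35 to 0.9 m from the base axis. Payload 8.1 kg.
Tool frame: the origin (TCP) lies on the centre line of the jaws, within the pads' length; the fingertips stand 19 mm ahead of it and the grasp point (between the pads) is the TCP (arm.tip_reach is the distance from the TCP to the fingertips, in m); z points along the fingers, y is the line along which they close (so a half turn about z gives the same grasp; the last joint's range is limited). The gripper opens to 92 mm and grips with 3 to 60 N. Pads are 19 mm wide; open, the fingers measure 130 mm over their backs; the gripper's body (75 mm by 190 mm) begins 47 mm behind the grasp point.
Start: joints at [-1.244, 0.434, 0.025, 1.573, -0.012, 1.134, -0.075], TCP at [0.26, 0.568, 0.246] pointing down, gripper open.
Joint ranges: [-2.62, 2.62], [-0.44, 2.09], [-1.27, 1.32], [0.08, 2.57], [-1.32, 4.46], [0.12, 2], [-2.74, 2.74]. Speed limits (rad/s): [2.22, 2.22, 3.01, 3.01, 3.14, 3.14, 3.14].

## Interface

Orientations are given as a rotation vector (axis times angle).
In Python, from cell import arm gives the robot as it stands.
- The arm moves only by the tool arm_command, never from a script. Its argument "targets" is a list that holds one entry, the list of rows, each a list of 6 numbers: the shift along the tool's x, y, z in m, then the turn, a rotation vector about the tool's x, y, z in rad. A call has 1 to 10 rows; each row shifts and turns the commanded pose from where the row before left it, along the tool's axes as they then stand; what a row does not reach is not made up. A row lasts 1/8 s, in which the tool goes at most 62.5 mm and 10.7 degrees, less where a joint would pass 70% of its speed; a pose out of reach is approached as far as the arm can. A call with a gripper value outside its range is refused whole. "jaw" is the finger opening in m, from 0 to 0.0918, set as the call begins (left out, the last holds). The fingers move at their own pace and stop on an object; "newtons" is the grip in N (left out, the last holds). Time passes only in rows, so rows that do not move let the fingers close. It gives the time, the measured TCP pose, the force, the opening and the grip force at its end, in the units of the state.
- arm.observe(): the state, without advancing time (a new reading comes with each control period).
- arm.get_image(name): name is "scene" or "top"; returns a dict with "pixels" (420x560x3 uint8, red, green, blue), "z_map" (420x560 float32, m along the optical axis (not along the pixel's ray), 0 where there is no reading), "fx", "fy", "cx", "cy" (pixels), "xyz" and "rotation" of the camera in the world. Camera axes: x right, y down, z forward; pixel columns grow to the right and rows downward; lengths in m; the calibration is good to about 2 mm. A picture is of the moment at which its call begins.
- arm.sign_off(): hands the job in; it is judged then, once.
The state is a dict: "clock": time; "joints": joint angles; "dq": joint speeds; "joint_efforts": joint torques, N m; "position": TCP position; "ee_rot": TCP orientation; "force": force on the tool from outside, world axes, zero at the start; "ft_torque": the same for the moment, N m; "width": opening from 0.0 (shut) to 1.0 (fully open); "gripper_force": force on a finger pad.
Only numpy, scipy, OpenCV 4.12 (cv2) and the standard library are available. Lean on these libraries where they do the work, as an engineer would, in place of code of your own. Each camera call takes 0.05 s, during which the arm holds its last target. There are 200 camera calls.

## Working session

There is one attempt and no reset: what is moved stays moved. The work goes in short steps, Python scripts to look and compute and a tool call to move; the robot and the scene stay as the last step left them, time stands still between calls to the robot, and variables do not carry over. Pictures are saved under pics/ and viewed, at most 14 in all, crops included, and the job is handed in when it is done.

Besides the shell and the picture viewer there is one more tool, called after "Request:" by a JSON object that holds its "api" and its "payload", one argument or row to a line. arm_command: Moves the arm, as the interface text tells. Its arguments: {"type":"object","properties":{"targets":{"type":"array","items":{"type":"array","items":{"type":"array","items":{"type":"number"}}}},"jaw":{"type":"number"},"newtons":{"type":"number"}},"required":["targets"]}

```bash
mkdir -p pics; ls
python3 - <<'E'
from cell import arm
import cv2, numpy as np
s=arm.observe(); print(s)
for n in ("top","scene"):
    d=arm.get_image(n); np.savez(f"{n}0.npz",**d)
    cv2.imwrite(f"pics/{n}0.png",d["pixels"][:,:,::-1])
    print(n,d["fx"],d["fy"],d["cx"],d["cy"],d["xyz"],np.round(d["rotation"],4).tolist())
E
```

```text
pics
{'clock': 0.0, 'joints': array([-1.24360756,  0.43519608,  0.02496352,  1.57411148, -0.01159153,
        1.133981  , -0.07512545]), 'dq': array([ 0.00080174, -0.00057553, -0.00193247, -0.00011798, -0.00038194,
        0.00123971, -0.00095991]), 'joint_efforts': array([ 7.61804113e-04, -6.67859459e+01,  9.85073335e-01, -3.14458787e+01,
       -6.06192020e-02,  4.30799474e-02,  1.32711134e-04]), 'position': array([0.26027001, 0.56769687, 0.24495599]), 'ee_rot': array([-6.70013904e-01, -3.06911975e+00,  2.41824667e-03]), 'force': array([-0.97264397,  0.26880418,  0.02738654]), 'ft_torque': array([-0.04197832, -0.01272954,  0.01586223]), 'gripper_force': 0.0, 'width': 0.9964479528839364}
top 430.6478970444236 430.6478970444236 283.58187140599387 201.7136270201567 [ 3.93469775e-01 -9.90418223e-04  1.14923188e+00] [-2.1616, 2.1895, -0.1227]
scene 522.2572073048055 522.2572073048055 274.3518662166014 208.7127427993349 [1.20089794 0.28963922 0.91957911] [-1.4102, -2.2352, 0.7955]
```

View pics/top0.png

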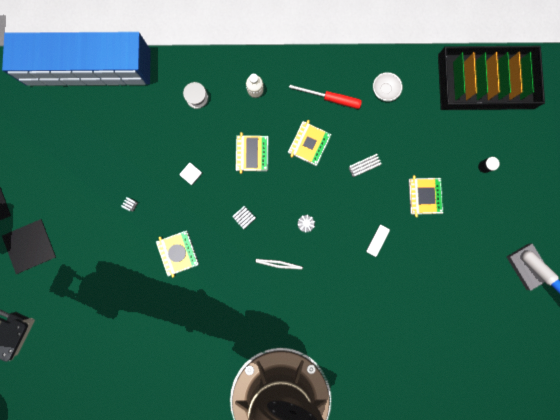

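View pics/scene0.png

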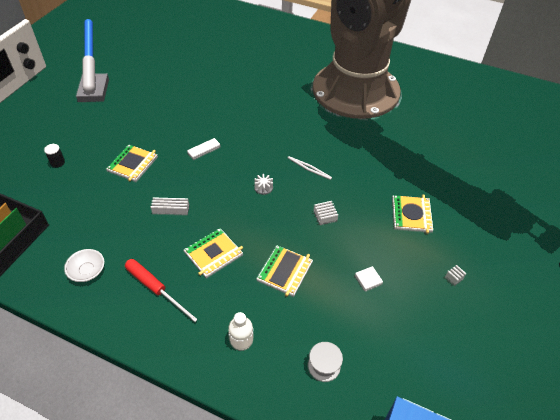

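Both views show everything. Top-view pixels:

| Part | Pixel |
|---|---|
| Small sink | (128,204) |
| Square sink | (244,217) |
| Long sink | (366,165) |
| Round sink | (306,223) |
| Long board | (252,153) |
| Small board | (310,143) |
| Square board | (426,196) |
| Round board | (178,253) |
| Square can | (190,174) |
| Long can | (378,240) |

```bash
cat > h.py <<'E'
import numpy as np, cv2
from scipy.spatial.transform import Rotation as R
def rays(d,uv):
    uv=np.atleast_2d(uv).astype(float)
    c=np.c_[(uv[:,0]-d["cx"])/d["fx"],(uv[:,1]-d["cy"])/d["fy"],np.ones(len(uv))]
    return R.from_rotvec(d["rotation"]).apply(c)
def plane(d,uv,z):
    r=rays(d,uv); return d["xyz"]+r*((z-d["xyz"][2])/r[:,2])[:,None]
def cloud(d):
    v,u=np.mgrid[:420,:560]
    r=rays(d,np.c_[u.ravel(),v.ravel()])
    return (d["xyz"]+r*d["z_map"].reshape(-1,1)).reshape(420,560,3)
def rect(p):
    (c,s,a)=cv2.minAreaRect((p[:,:2]*1000).astype(np.float32))
    if s[0]<s[1]: s=s[::-1]; a+=90
    return np.round(c,1),np.round(s,1),round((a+90)%180-90,1)  # mm, angle of long side
E
cat > m.py <<'E'
from h import *
import sys
seeds=dict(sink_small=(128,204),sink_square=(244,217),sink_long=(366,165),sink_round=(306,223),can_square=(190,174),can_long=(378,240),
 board_round=(178,253),board_long=(252,153),board_small=(310,143),board_square=(426,196))
d=dict(np.load("top0.npz")); P=cloud(d); px=d["pixels"].astype(int)
for n,(u,v) in seeds.items():
    w=26; sl=(slice(v-w,v+w),slice(u-w,u+w)); im=px[sl]; Z=P[sl][...,2]
    V,U=np.mgrid[v-w:v+w,u-w:u+w]
    if n[0]!='b':
        h=.024 if n[0]=='s' else .012
        m=(im.min(2)>70)
    else:
        h=.012
        hsv=cv2.cvtColor(im.astype(np.uint8),cv2.COLOR_RGB2HSV)
        m=(hsv[...,1]<90)&(hsv[...,2]<110)
    m=m.astype(np.uint8)
    if n[0]!='b': m=cv2.morphologyEx(m,cv2.MORPH_CLOSE,np.ones((3,3)))
    k,l,st,ce=cv2.connectedComponentsWithStats(m)
    best=min(range(1,k),key=lambda i:np.hypot(*(ce[i]-w)) if st[i,4]>15 else 99)
    q=np.c_[U[l==best],V[l==best]]
    corners=np.vstack([q+o for o in((-.5,-.5),(.5,-.5),(-.5,.5),(.5,.5))])
    r=rect(plane(d,corners,h)); z=Z[l==best]
    print(n,*r,len(q),"z",np.round(np.percentile(z,[10,50,90])*1000,0),"centroid",np.round(plane(d,q,h)[:,:2].mean(0)*1000,1))
    if n[0]=='b':
        g=(hsv[...,0]>15)&(hsv[...,0]<35)&(hsv[...,1]>120)&(hsv[...,2]>120)
        k,l,st,ce=cv2.connectedComponentsWithStats(g.astype(np.uint8)); b=1+st[1:,4].argmax()
        print("   gold",*rect(plane(d,np.c_[U[l==b],V[l==b]],.010)))
        g=(hsv[...,0]>45)&(hsv[...,0]<85)&(hsv[...,2]>100)
        print("   green",np.round(plane(d,np.c_[U[g],V[g]],.01)[:,:2].mean(0)*1000), rect(plane(d,np.c_[U[g],V[g]],.010)))
rows=[]
for n,(u,v) in seeds.items():
    c=px[v-24:v+25,u-24:u+25].astype(np.uint8)[:,:,::-1]
    rows.append(cv2.resize(c,(156,156),interpolation=cv2.INTER_CUBIC))
cv2.imwrite("pics/c.png",np.vstack([np.hstack(rows[:5]),np.hstack(rows[5:])]))
E
python3 m.py
```

```text
sink_small [505.5 389.6] [36.8 35.2] 60.0 150 z [-2.  6. 23.] centroid [505.9 389.8]
sink_square [468.1  90.3] [51.7 48.7] 41.7 311 z [-1.  8. 23.] centroid [467.9  89.9]
sink_long [ 602.5 -232.2] [89.2 37.3] -66.1 401 z [-1.  7. 24.] centroid [ 602.6 -232.2]
sink_round [450.3 -72.1] [49.7 47.1] -0.9 254 z [-1.  5. 24.] centroid [449.7 -72.6]
can_square [587.3 232.5] [50.4 49.7] 49.7 301 z [-1. 10. 13.] centroid [587.3 232.7]
can_long [ 403.3 -262.6] [88.2 36.3] -29.6 397 z [ 0. 10. 13.] centroid [ 403.1 -262.5]
board_round [427.2 236.7] [5.3 2.6] 0.5 2 z [-4. -3. -3.] centroid [427.2 236.7]
   gold [417.3 311.4] [5.8 4.7] -63.9
   green [385. 249.] (array([377.5, 266.4]), array([101. ,  90.1]), 19.2)
board_long [692.8  91.2] [2.8 2.7] -0.2 1 z [-4. -4. -4.] centroid [692.8  91.2]
   gold [655.8  48.5] [52.1  5.4] -0.5
   green [642.  50.] (array([643.9,  68.9]), array([104. ,  88.9]), -0.6)Traceback (most recent call last):
  File "m.py", line 19, in <module>
    best=min(range(1,k),key=lambda i:np.hypot(*(ce[i]-w)) if st[i,4]>15 else 99)
ValueError: min() iterable argument is empty
```

Run:
```python
from h import *
d=dict(np.load("top0.npz")); px=d["pixels"]; P=cloud(d)
for u,v in ((178,253),(252,153),(310,143),(426,196)):
    print(px[v,u-16:u+17:2].tolist(), np.round(P[v,u-16:u+17:4,2]*1000))
seeds=[(128,204),(244,217),(366,165),(306,223),(190,174),(178,253),(252,153),(310,143),(426,196),(378,240)]
rows=[cv2.resize(px[v-24:v+25,u-24:u+25,::-1],(156,156),interpolation=cv2.INTER_CUBIC) for u,v in seeds]
cv2.imwrite("pics/c.png",np.vstack([np.hstack(rows[:5]),np.hstack(rows[5:])]))
```

```text
[[255, 254, 180], [255, 254, 199], [255, 255, 255], [211, 210, 214], [188, 188, 195], [187, 186, 194], [188, 188, 193], [191, 190, 195], [191, 189, 195], [189, 190, 196], [193, 192, 199], [189, 187, 195], [254, 253, 178], [159, 249, 179], [146, 251, 184], [160, 252, 194], [199, 216, 206]] [ 6. 11. 11. 12.  7.  6.  8.  8.  4.]
[[245, 248, 245], [255, 252, 161], [255, 252, 174], [255, 255, 254], [255, 251, 151], [192, 173, 147], [138, 138, 147], [139, 141, 148], [137, 138, 147], [139, 139, 147], [141, 139, 143], [254, 247, 131], [255, 250, 133], [110, 236, 129], [82, 227, 119], [126, 235, 157], [78, 123, 104]] [ 8.  9.  7. 12. 10.  8.  8.  9. -3.]
[[255, 254, 250], [255, 253, 204], [255, 255, 253], [255, 253, 210], [255, 245, 121], [150, 139, 130], [119, 118, 130], [119, 121, 130], [118, 121, 129], [118, 119, 128], [124, 122, 127], [254, 241, 115], [255, 246, 115], [165, 231, 110], [56, 118, 69], [75, 229, 115], [217, 236, 223]] [10. 11. 10. 11. 10. 14.  7.  7.  6.]
[[227, 221, 211], [255, 239, 110], [255, 242, 108], [255, 255, 252], [158, 160, 153], [96, 99, 108], [98, 99, 110], [95, 98, 108], [94, 96, 107], [95, 99, 108], [92, 94, 105], [93, 95, 104], [113, 112, 104], [102, 212, 92], [49, 194, 82], [71, 215, 104], [65, 127, 95]] [ 4. 14.  9.  8.  8.  9. 11. 12.  2.]
```

View pics/c.png

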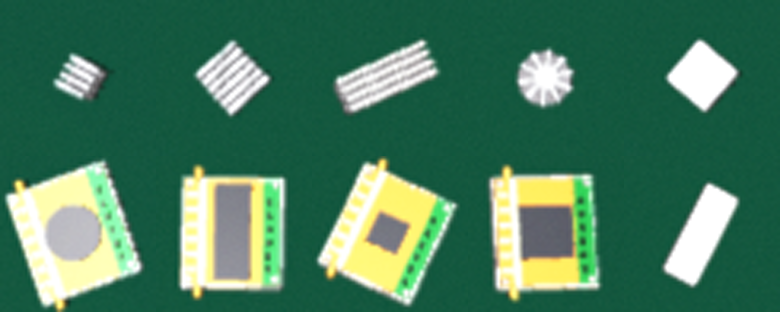

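```bash
cat > m.py <<'E'
from h import *
import sys
seeds=dict(sink_small=(128,204),sink_square=(244,217),sink_long=(366,165),sink_round=(306,223),can_square=(190,174),can_long=(378,240),
 board_round=(178,253),board_long=(252,153),board_small=(310,143),board_square=(426,196))
d=dict(np.load("top0.npz")); S=8; w=24
for n,(u,v) in seeds.items():
    im=cv2.resize(d["pixels"][v-w:v+w,u-w:u+w],None,fx=S,fy=S,interpolation=cv2.INTER_CUBIC)
    f=im.astype(int); sat=f.max(2)-f.min(2)
    if n[0]!='b':
        h=.024 if n[0]=='s' else .012; m=f.min(2)>130
        m=cv2.morphologyEx(m.astype(np.uint8),cv2.MORPH_CLOSE,np.ones((23,23)))
    else:
        h=.012; m=((sat<45)&(f.max(2)<225)&(f.max(2)>60)).astype(np.uint8); m=cv2.morphologyEx(m,cv2.MORPH_OPEN,np.ones((15,15)))
    def pts(l): 
        b,a=np.nonzero(l); return np.c_[(a+.5)/S-.5+u-w,(b+.5)/S-.5+v-w]
    k,l,st,ce=cv2.connectedComponentsWithStats(m)
    b=1+np.argmin([np.hypot(*(ce[i]-w*S)) if st[i,4]>S*S*15 else 999 for i in range(1,k)])
    q=plane(d,pts(l==b),h)
    print(n,*rect(q),"centroid",np.round(q[:,:2].mean(0)*1000,1))
    if n[0]=='b':
        g=(f[...,1]-f[...,0]>40)&(f[...,1]-f[...,2]>30)&(f[...,1]>150)
        print("   green",*rect(plane(d,pts(g),.010)), end=" ")
        g=cv2.morphologyEx((f.max(2)>120).astype(np.uint8),cv2.MORPH_CLOSE,np.ones((35,35)))
        g=cv2.morphologyEx(g,cv2.MORPH_OPEN,np.ones((65,65)))
        print("board",*rect(plane(d,pts(g),.010)))
E
python3 m.py
```

```text
sink_small [505.9 390.4] [31.3 30.2] 60.3 centroid [506.7 391.1]
sink_square [468.6  90.1] [46.2 44.3] 42.6 centroid [468.1  90.1]
sink_long [ 603.  -232.4] [84.8 32.4] -66.4 centroid [ 603.  -232.5]
sink_round [450.5 -72.9] [45.9 43.8] -46.0 centroid [450.  -72.6]
can_square [587.6 232.5] [45.3 45.2] 49.7 centroid [587.5 232.6]
can_long [ 403.  -262.7] [83.3 31.1] -29.2 centroid [ 402.9 -262.6]
board_round [377.3 266.2] [45.4 44.2] 89.2 centroid [377.4 266.2]
   green [388.6 236. ] [91.  16.9] 19.0 board [380.1 267.1] [105.6  89.7] 19.4
board_long [642.1  68.6] [80.9 29.2] -1.3 centroid [642.   68.6]
   green [642.5  68.6] [93.7 81.9] 0.3 board [642.2  68.6] [99.4 89.3] -0.7
board_small [667.2 -87.3] [26.9 26.7] 64.5 centroid [667.2 -87.3]
   green [ 653.9 -118.3] [92.8 18. ] -26.0 board [666.  -86.5] [109.8  89.6] -25.8
board_square [ 520.1 -395.6] [45.8 42.2] 90.0 centroid [ 520.4 -395.3]
   green [ 522.4 -429.6] [91.7 18.4] 0.4 board [ 520.6 -395.4] [100.   89.1] 0.7
```

```bash
python3 - <<'E'
from h import *
d=dict(np.load("top0.npz")); px=d["pixels"]
cv2.imwrite("pics/c2.png",np.hstack([cv2.resize(px[v-14:v+15,u-14:u+15,::-1],(390,390),interpolation=cv2.INTER_CUBIC) for u,v in ((128,204),(244,217))]))
E
cat > go.py <<'E'
# usage: go.py x y z jawdeg (mm, deg): shift in tool axes from the present pose, before and after the turn
from h import *; from cell import arm; import sys
x,y,z,a=map(float,sys.argv[1:]); s=arm.observe()
T=R.from_rotvec(s["ee_rot"]); ty=T.apply([0,1,0]); phi=np.degrees(np.arctan2(ty[1],ty[0]))
turn=-((a-phi+90)%180-90)          # + about tool z = - in world
dw=np.array([x,y,z])/1000-s["position"]; T2=T*R.from_rotvec([0,0,np.radians(turn)])
print("pos",np.round(s["position"]*1000,1),"jaw",round(phi,1),"tilt",np.round(np.degrees(np.arccos(-T.apply([0,0,1])[2])),2),"clock",round(s["clock"],2),"j7",round(s["joints"][6],2))
print("turn",round(turn,1),"deg",round(np.radians(turn),3),"rad; shift after turn mm",np.round(T2.inv().apply(dw)*1000,1),"before",np.round(T.inv().apply(dw)*1000,1))
E
python3 go.py 506 390 100 60
```

```text
pos [260.3 567.7 245. ] jaw 65.4 tilt 0.08 clock 0.1 j7 -0.08
turn 5.4 deg 0.094 rad; shift after turn mm [-301.6  -30.9  145.1] before [-297.4  -59.   145.1]
```

View pics/c2.png

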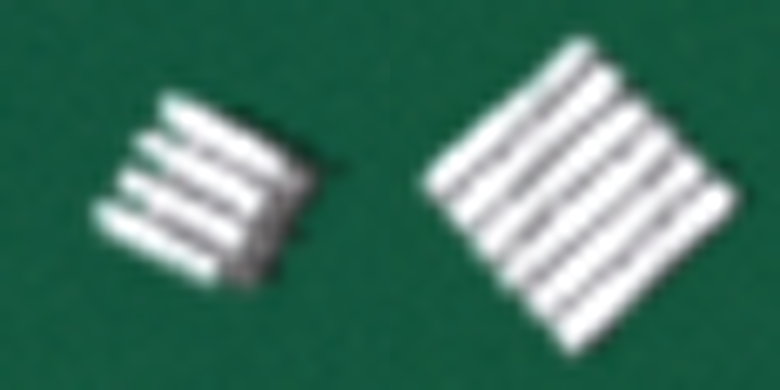

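The left crop (small sink) has its fins at about 60° in the world, so the jaw goes at -30°. The right crop (square sink) has its fins at about -47°, so the jaw goes at 42.6°.

Request:
{"api": "arm_command", "payload": {
  "targets": [
    [[0,0,0.007,0,0,0.167],[0,0,0.007,0,0,0.167],[0,0,0.007,0,0,0.167],[0,0,0.007,0,0,0.167],[0,0,0.007,0,0,0.167],[0,0,0.007,0,0,0.167],[0,0,0.007,0,0,0.167],[0,0,0.007,0,0,0.167],[0,0,0.007,0,0,0.167],[0,0,0.007,0,0,0.167]]
  ],
  "jaw": 0.09,
  "newtons": 15
}}

```text
clock: 1.35
position: [0.2603, 0.5679, 0.1751]
ee_rot: [2.729, 1.556, -0.001]
force: [-0.0, 1.0, 0.5]
width: 0.983
gripper_force: 0.0
```

```bash
python3 go.py 506.5 390.7 90 -30; python3 -c "
from cell import arm;print(arm.tip_reach)"
```

```text
pos [260.3 567.9 175.1] jaw -30.6 tilt 0.04 clock 1.35 j7 -1.54
turn -0.6 deg -0.011 rad; shift after turn mm [-30.3 301.8  85.2] before [-27.  302.1  85.2]
0.019
```

Request:
{"api": "arm_command", "payload": {
  "targets": [
    [[-0.0034,0.0378,0.0106,0,0,0],[-0.0034,0.0378,0.0106,0,0,0],[-0.0034,0.0378,0.0106,0,0,0],[-0.0034,0.0378,0.0106,0,0,0],[-0.0034,0.0378,0.0106,0,0,0],[-0.0034,0.0378,0.0106,0,0,0],[-0.0034,0.0378,0.0106,0,0,0],[-0.0034,0.0378,0.0106,0,0,0],[0,0,0,0,0,-0.011]]
  ]
}}

```text
clock: 2.48
position: [0.5104, 0.3881, 0.0899]
ee_rot: [2.718, 1.57, -0.002]
force: [-0.8, 0.4, -0.3]
width: 0.981
gripper_force: 0.0
```

```bash
python3 go.py 506.5 390.7 24 -30
python3 - <<'E'
from cell import arm
import cv2
for n in("top","scene"):
    d=arm.get_image(n)
    u,v,w=(128,204,40) if n=="top" else (456,275,60)
    cv2.imwrite(f"pics/s_{n}.png",cv2.resize(d["pixels"][v-w:v+w,u-w:u+w,::-1],(400,400),interpolation=cv2.INTER_CUBIC))
a=[cv2.imread(f"pics/s_{n}.png") for n in("top","scene")]
import numpy as np; cv2.imwrite("pics/s1.png",np.hstack(a))
E
```

```text
pos [510.4 388.1  89.9] jaw -30.0 tilt 0.17 clock 2.48 j7 -1.0
turn 0.0 deg 0.0 rad; shift after turn mm [ 0.5 -4.8 65.9] before [ 0.5 -4.8 65.9]
```

View pics/s1.png

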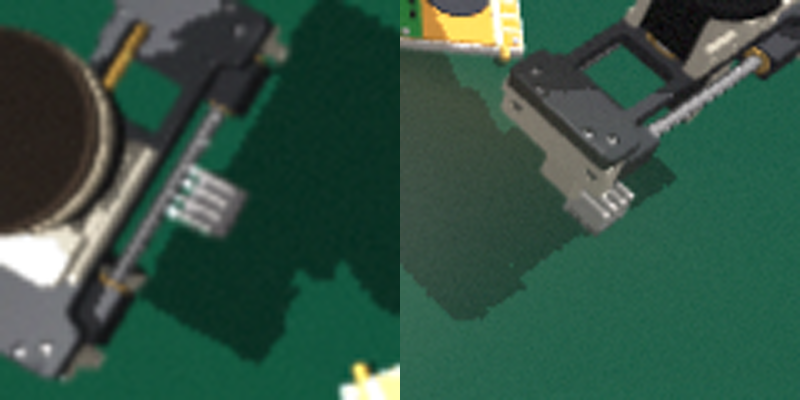

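The sink lies between the open fingers in both views, lined up with the jaw axis, so I'm going down.

Request:
{"api": "arm_command", "payload": {
  "targets": [
    [[0,-0.0045,0.02,0,0,0],[0,0,0.02,0,0,0],[0,0,0.015,0,0,0],[0,0,0.01,0,0,0],[0,0,0,0,0,0]]
  ]
}}

```text
clock: 3.2
position: [0.5036, 0.3939, 0.0251]
ee_rot: [2.716, 1.578, -0.002]
force: [0.6, -0.8, -0.3]
width: 0.981
gripper_force: 0.0
```

Request:
{"api": "arm_command", "payload": {
  "targets": [
    [[0,0,0,0,0,0],[0,0,0,0,0,0],[0,0,0,0,0,0],[0,0,0,0,0,0],[0,0,0,0,0,0],[0,0,0,0,0,0]]
  ],
  "jaw": 0.015,
  "newtons": 15
}}

```text
clock: 3.95
position: [0.5039, 0.3943, 0.0259]
ee_rot: [-2.716, -1.578, -0.0]
force: [0.3, 0.2, 0.3]
width: 0.378
gripper_force: 0.0
```

Request:
{"api": "arm_command", "payload": {
  "targets": [
    [[0,0,0,0,0,0],[0,0,0,0,0,0],[0,0,0,0,0,0],[0,0,0,0,0,0]]
  ]
}}

```text
clock: 4.45
position: [0.5039, 0.3943, 0.0259]
ee_rot: [2.716, 1.578, 0.0]
force: [1.3, 0.5, -0.0]
width: 0.281
gripper_force: 15.0
```

```bash
python3 go.py 667.2 -87.3 100 -25.8
```

```text
pos [503.9 394.3  25.9] jaw -29.7 tilt 0.0 clock 4.45 j7 -0.98
turn -3.9 deg -0.068 rad; shift after turn mm [-362.5  356.6  -74.1] before [-337.5  380.4  -74.1]
```

Request:
{"api": "arm_command", "payload": {
  "targets": [
    [[0,0,-0.015,0,0,0],[0,0,-0.025,0,0,-0.034],[0,0,-0.035,0,0,-0.034]]
  ]
}}

```text
clock: 4.82
position: [0.5035, 0.394, 0.102]
ee_rot: [2.66, 1.671, -0.002]
force: [0.4, 0.4, 0.4]
width: 0.283
gripper_force: 15.0
```

Request:
{"api": "arm_command", "payload": {
  "targets": [
    [[-0.018,0.018,0,0,0,0],[-0.038,0.037,0,0,0,0],[-0.043,0.043,0,0,0,0],[-0.043,0.043,0,0,0,0],[-0.043,0.043,0,0,0,0],[-0.043,0.043,0,0,0,0],[-0.043,0.043,0,0,0,0],[-0.043,0.042,0,0,0,0],[-0.033,0.031,0,0,0,0],[-0.015,0.014,0,0,0,0]]
  ]
}}

```text
clock: 6.08
position: [0.6683, -0.091, 0.1021]
ee_rot: [2.663, 1.663, 0.0]
force: [0.1, 0.4, -0.7]
width: 0.288
gripper_force: 15.0
```

Request:
{"api": "arm_command", "payload": {
  "targets": [
    [[0,0,0,0,0,0],[0,0,0,0,0,0]]
  ]
}}

```text
clock: 6.32
position: [0.6676, -0.0841, 0.1009]
ee_rot: [-2.657, -1.672, -0.001]
force: [-0.5, 0.9, -0.6]
width: 0.281
gripper_force: 15.0
```

```bash
python3 go.py 667.2 -87.3 38.5 -25.8
python3 - <<'E'
from cell import arm
import cv2, numpy as np
a=[]
for n in("top","scene"):
    d=arm.get_image(n)
    u,v,w=(305,145,40) if n=="top" else (214,245,55)
    a.append(cv2.resize(d["pixels"][v-w:v+w,u-w:u+w,::-1],(400,400),interpolation=cv2.INTER_CUBIC))
cv2.imwrite("pics/s2.png",np.hstack(a))
E
```

```text
pos [667.6 -84.1 100.9] jaw -25.6 tilt 0.11 clock 6.33 j7 -0.17
turn 0.2 deg 0.003 rad; shift after turn mm [-3.2  1.1 62.4] before [-3.2  1.1 62.4]
```

View pics/s2.png

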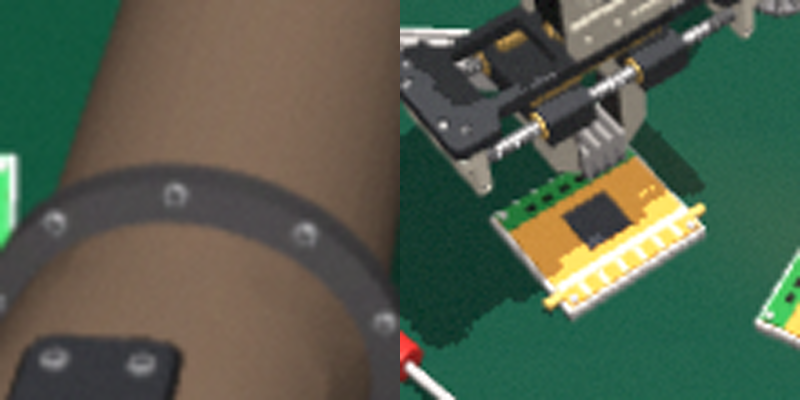

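Held square over the pad in the scene view (sink at about (600,150) in the crop, pad at (600,220)). Lowering now.

Request:
{"api": "arm_command", "payload": {
  "targets": [
    [[-0.002,0.001,0.02,0,0,0],[0,0,0.02,0,0,0],[0,0,0.012,0,0,0],[0,0,0.006,0,0,0],[0,0,0.003,0,0,0],[0,0,0,0,0,0]]
  ]
}}

```text
clock: 7.18
position: [0.6681, -0.0893, 0.0401]
ee_rot: [2.661, 1.669, 0.0]
force: [-0.0, -0.7, 0.5]
width: 0.278
gripper_force: 15.0
```

```bash
python3 go.py 667.2 -87.3 38 -25.8
```

```text
pos [668.1 -89.3  40.1] jaw -25.8 tilt 0.02 clock 7.17 j7 -0.15
turn 0.0 deg 0.0 rad; shift after turn mm [ 1.4 -1.7  2.1] before [ 1.4 -1.7  2.1]
```

Request:
{"api": "arm_command", "payload": {
  "targets": [
    [[0.002,-0.001,0.0015,0,0,0],[0,0,0.0007,0,0,0],[0,0,0,0,0,0]]
  ]
}}

```text
clock: 7.55
position: [0.668, -0.0868, 0.038]
ee_rot: [2.661, 1.67, 0.001]
force: [-0.5, 0.5, 0.1]
width: 0.287
gripper_force: 15.0
```

Request:
{"api": "arm_command", "payload": {
  "targets": [
    [[0,0,0,0,0,0],[0,0,0,0,0,0],[0,0,0,0,0,0],[0,0,-0.01,0,0,0],[0,0,-0.03,0,0,0],[0,0,-0.04,0,0,0]]
  ],
  "jaw": 0.09
}}

```text
clock: 8.3
position: [0.6672, -0.087, 0.1184]
ee_rot: [-2.661, -1.669, 0.002]
force: [-0.3, 0.1, 0.2]
width: 0.883
gripper_force: 0.0
```

```bash
python3 go.py 603 -232.5 90 23.6
```

```text
pos [667.2 -87.  118.4] jaw -25.8 tilt 0.09 clock 8.3 j7 -0.18
turn -49.4 deg -0.862 rad; shift after turn mm [-107.7 -117.1   28.5] before [-159.     5.5   28.5]
```

Request:
{"api": "arm_command", "payload": {
  "targets": [
    [[0,0,0,0,0,-0.172],[0,0,0,0,0,-0.173],[0,0,0,0,0,-0.173],[0,0,0,0,0,-0.172],[0,0,0,0,0,-0.172]]
  ]
}}

```text
clock: 8.93
position: [0.668, -0.0872, 0.1186]
ee_rot: [1.713, 2.633, 0.0]
force: [-0.2, 0.3, 0.0]
width: 0.98
gripper_force: 0.0
```

Request:
{"api": "arm_command", "payload": {
  "targets": [
    [[-0.015,-0.017,0,0,0,0],[-0.027,-0.029,0.01,0,0,0],[-0.027,-0.029,0.01,0,0,0],[-0.026,-0.029,0.008,0,0,0],[-0.013,-0.013,0,0,0,0],[0,0,0,0,0,0]]
  ]
}}

```text
clock: 9.68
position: [0.6033, -0.2348, 0.0903]
ee_rot: [1.726, 2.624, -0.001]
force: [0.5, 0.6, -0.4]
width: 0.981
gripper_force: 0.0
```

```bash
python3 go.py 603 -232.5 25 23.6;  python3 - <<'E'
from cell import arm
import cv2, numpy as np
a=[]
for n in("top","scene"):
    d=arm.get_image(n)
    u,v,w=(350,160,55) if n=="top" else (190,225,55)
    a.append(cv2.resize(d["pixels"][v-w:v+w,u-w:u+w,::-1],(400,400),interpolation=cv2.INTER_CUBIC))
cv2.imwrite("pics/s3.png",np.hstack(a))
E
```

```text
pos [ 603.3 -234.8   90.3] jaw 23.3 tilt 0.05 clock 9.68 j7 0.78
turn -0.3 deg -0.005 rad; shift after turn mm [ 2.3  0.7 65.3] before [ 2.3  0.6 65.3]
```

View pics/s3.png

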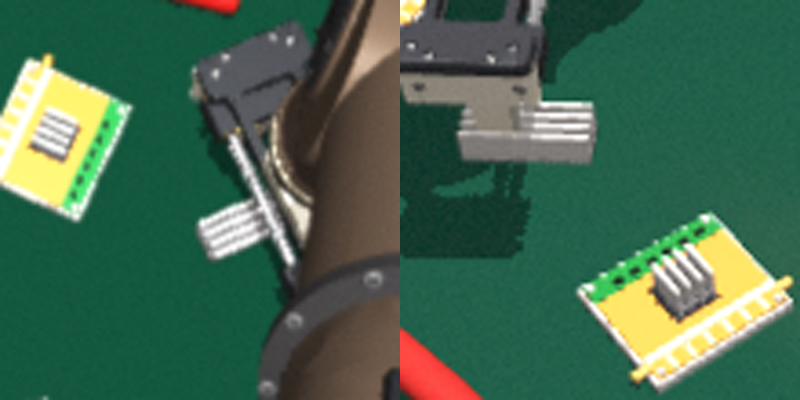

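The small sink stands square on its pad at crop (52,135). The long sink is centred between the fingers, so I'm descending.

Request:
{"api": "arm_command", "payload": {
  "targets": [
    [[0.002,0,0.015,0,0,-0.005],[0,0,0.02,0,0,0],[0,0,0.018,0,0,0],[0,0,0.012,0,0,0],[0,0,0,0,0,0]]
  ]
}}

```text
clock: 10.4
position: [0.6022, -0.2308, 0.0232]
ee_rot: [-1.712, -2.631, 0.001]
force: [-0.5, 0.9, -0.0]
width: 0.98
gripper_force: 0.0
```

Request:
{"api": "arm_command", "payload": {
  "targets": [
    [[0,0,0,0,0,0],[0,0,0,0,0,0],[0,0,0,0,0,0],[0,0,0,0,0,0],[0,0,0,0,0,0],[0,0,0,0,0,0],[0,0,0,0,0,0],[0,0,0,0,0,0],[0,0,0,0,0,0]]
  ],
  "jaw": 0.015,
  "newtons": 25
}}

```text
clock: 11.52
position: [0.6031, -0.2309, 0.0247]
ee_rot: [1.714, 2.633, 0.0]
force: [-0.5, 1.0, 0.2]
width: 0.302
gripper_force: 25.0
```

```bash
python3 go.py 642.1 68.6 100 90
```

```text
pos [ 603.1 -230.9   24.7] jaw 23.9 tilt 0.0 clock 11.53 j7 0.79
turn -66.1 deg -1.154 rad; shift after turn mm [-39.  299.5 -75.3] before [258.1 157.  -75.3]
```

Request:
{"api": "arm_command", "payload": {
  "targets": [
    [[0,0,-0.012,0,0,0],[0,0,-0.024,0,0,-0.064],[0,0,-0.02,0,0,-0.16],[0,0,-0.015,0,0,-0.17],[0,0,-0.005,0,0,-0.17],[0,0,0,0,0,-0.17],[0,0,0,0,0,-0.17],[0,0,0,0,0,-0.15],[0,0,0,0,0,-0.1]]
  ]
}}

```text
clock: 12.65
position: [0.6031, -0.2313, 0.1016]
ee_rot: [-0.006, 3.141, -0.001]
force: [0.8, -0.5, -0.3]
width: 0.304
gripper_force: 25.0
```

Request:
{"api": "arm_command", "payload": {
  "targets": [
    [[-0.003,0.02,0,0,0,0],[-0.006,0.043,0,0,0,0],[-0.006,0.048,0,0,0,0],[-0.006,0.048,0,0,0,0],[-0.006,0.048,0,0,0,0],[-0.006,0.043,0,0,0,0],[-0.004,0.033,0,0,0,0],[-0.002,0.016,0,0,0,0],[0,0,0,0,0,0],[0,0,0,0,0,0]]
  ]
}}

```text
clock: 13.9
position: [0.642, 0.066, 0.1007]
ee_rot: [-0.004, -3.141, 0.002]
force: [0.6, -0.1, -0.6]
width: 0.304
gripper_force: 25.0
```

```bash
python3 go.py 642.1 68.6 37 90;  python3 - <<'E'
from cell import arm
import cv2, numpy as np
d=arm.get_image("scene"); u,v,w=(285,255,70)
cv2.imwrite("pics/s4.png",cv2.resize(d["pixels"][v-w:v+w,u-w:u+w,::-1],(500,500),interpolation=cv2.INTER_CUBIC))
E
```

```text
pos [642.   66.  100.7] jaw 89.9 tilt 0.08 clock 13.9 j7 1.26
turn -0.1 deg -0.002 rad; shift after turn mm [-0.2  2.7 63.7] before [-0.2  2.7 63.7]
```

View pics/s4.png

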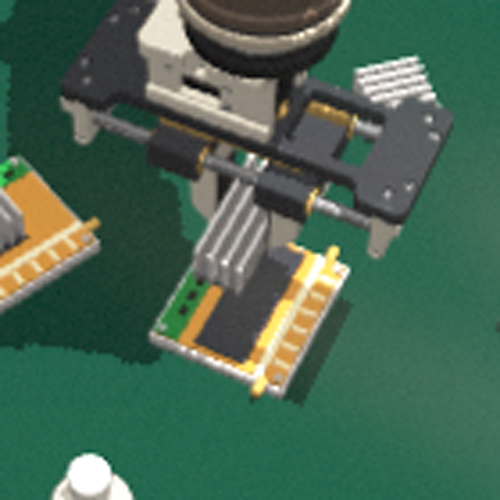

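The long sink is held parallel to the long pad (crop (235,230) over (250,310)). Lowering.

Request:
{"api": "arm_command", "payload": {
  "targets": [
    [[0.001,0.002,0.02,0,0,0],[0,0,0.02,0,0,0],[0,0,0.014,0,0,0],[0,0,0.006,0,0,0],[0,0,0.002,0,0,0],[0,0,0,0,0,0],[0,0,0,0,0,0]]
  ]
}}

```text
clock: 14.82
position: [0.6414, 0.0702, 0.0393]
ee_rot: [-0.0, 3.141, 0.0]
force: [-0.1, 0.1, -0.5]
width: 0.302
gripper_force: 25.0
```

```bash
python3 go.py 642.1 68.6 36.9 90
```

```text
pos [641.4  70.2  39.3] jaw 90.0 tilt 0.06 clock 14.82 j7 1.23
turn 0.0 deg 0.0 rad; shift after turn mm [-0.7 -1.6  2.4] before [-0.7 -1.6  2.4]
```

Request:
{"api": "arm_command", "payload": {
  "targets": [
    [[0,-0.001,0.0015,0,0,0],[0,0,0.0007,0,0,0],[0,0,0,0,0,0]]
  ]
}}

```text
clock: 15.2
position: [0.6411, 0.0689, 0.0367]
ee_rot: [0.0, 3.141, -0.0]
force: [-0.3, -0.6, 1.6]
width: 0.302
gripper_force: 25.0
```

Request:
{"api": "arm_command", "payload": {
  "targets": [
    [[0,0,0,0,0,0],[0,0,0,0,0,0],[0,0,0,0,0,0],[0,0,-0.01,0,0,0],[0,0,-0.03,0,0,0],[0,0,-0.04,0,0,0]]
  ],
  "jaw": 0.09
}}

```text
clock: 15.95
position: [0.6404, 0.069, 0.1172]
ee_rot: [0.0, -3.14, 0.0]
force: [-0.6, 0.4, 0.6]
width: 0.909
gripper_force: 0.0
```

```bash
python3 go.py 468.3 90.1 90 42.6
```

```text
pos [640.4  69.  117.2] jaw 90.0 tilt 0.09 clock 15.95 j7 1.26
turn 47.4 deg 0.828 rad; shift after turn mm [ 132.  -112.4   27.5] before [172.1  21.2  27.5]
```

Request:
{"api": "arm_command", "payload": {
  "targets": [
    [[0,0,0,0,0,0.165],[0,0,0,0,0,0.166],[0,0,0,0,0,0.166],[0,0,0,0,0,0.166],[0,0,0,0,0,0.165]]
  ]
}}

```text
clock: 16.58
position: [0.6411, 0.0693, 0.1173]
ee_rot: [1.271, 2.873, 0.001]
force: [-0.4, 1.2, 0.8]
width: 0.978
gripper_force: 0.0
```

Request:
{"api": "arm_command", "payload": {
  "targets": [
    [[0.016,-0.014,0,0,0,0],[0.033,-0.028,0.01,0,0,0],[0.034,-0.028,0.01,0,0,0],[0.033,-0.028,0.007,0,0,0],[0.016,-0.014,0,0,0,0],[0,0,0,0,0,0],[0,0,0,0,0,0]]
  ]
}}

```text
clock: 17.45
position: [0.4707, 0.0907, 0.0902]
ee_rot: [1.263, 2.875, 0.002]
force: [0.3, -0.4, 0.9]
width: 0.979
gripper_force: 0.0
```

```bash
python3 go.py 468.3 90.1 25 42.6;  python3 - <<'E'
from cell import arm
import cv2, numpy as np
a=[]
for n in("top","scene"):
    d=arm.get_image(n)
    u,v,w=(250,190,65) if n=="top" else (305,240,65)
    a.append(cv2.resize(d["pixels"][v-w:v+w,u-w:u+w,::-1],(400,400),interpolation=cv2.INTER_CUBIC))
cv2.imwrite("pics/s5.png",np.hstack(a))
E
```

```text
pos [470.7  90.7  90.2] jaw 42.6 tilt 0.12 clock 17.45 j7 0.44
turn -0.0 deg -0.001 rad; shift after turn mm [ 1.3 -2.3 65.2] before [ 1.3 -2.3 65.2]
```

View pics/s5.png

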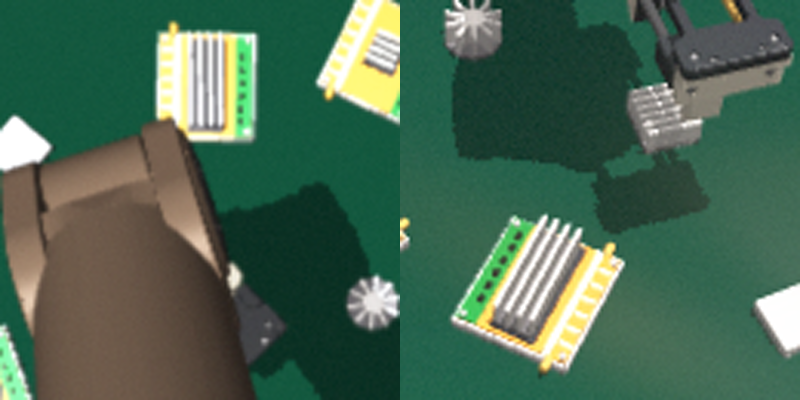

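The long sink is seated along its pad at crop (205,80). The square sink is between the fingers at crop (665,115), so I'm descending.

Request:
{"api": "arm_command", "payload": {
  "targets": [
    [[0.001,-0.001,0.015,0,0,0],[0,0,0.02,0,0,0],[0,0,0.018,0,0,0],[0,0,0.012,0,0,0],[0,0,0,0,0,0]]
  ]
}}

```text
clock: 18.18
position: [0.4678, 0.0904, 0.0239]
ee_rot: [-1.264, -2.875, 0.001]
force: [-0.7, -0.6, 0.2]
width: 0.984
gripper_force: 0.0
```

Request:
{"api": "arm_command", "payload": {
  "targets": [
    [[0,0,0,0,0,0],[0,0,0,0,0,0],[0,0,0,0,0,0],[0,0,0,0,0,0],[0,0,0,0,0,0],[0,0,0,0,0,0],[0,0,0,0,0,0],[0,0,0,0,0,0]]
  ],
  "jaw": 0.03
}}

```text
clock: 19.18
position: [0.4679, 0.0906, 0.0246]
ee_rot: [1.263, 2.876, 0.0]
force: [-0.3, -0.4, 2.2]
width: 0.457
gripper_force: 25.0
```

```bash
python3 go.py 520.3 -395.4 100 0.5
```

```text
pos [467.9  90.6  24.6] jaw 42.6 tilt 0.01 clock 19.18 j7 0.43
turn 42.1 deg 0.734 rad; shift after turn mm [-486.4   48.1  -75.4] before [-393.4 -290.2  -75.4]
```

Request:
{"api": "arm_command", "payload": {
  "targets": [
    [[0,0,-0.012,0,0,0],[0,0,-0.024,0,0,0.074],[0,0,-0.02,0,0,0.15],[0,0,-0.015,0,0,0.17],[0,0,-0.005,0,0,0.17],[0,0,0,0,0,0.17]]
  ]
}}

```text
clock: 19.92
position: [0.468, 0.0907, 0.1017]
ee_rot: [2.218, 2.225, 0.002]
force: [0.2, -0.1, -1.0]
width: 0.454
gripper_force: 25.0
```

Request:
{"api": "arm_command", "payload": {
  "targets": [
    [[-0.025,0.002,0,0,0,0],[-0.045,0.005,0,0,0,0],[-0.057,0.006,0,0,0,0],[-0.057,0.006,0,0,0,0],[-0.057,0.006,0,0,0,0],[-0.057,0.006,0,0,0,0],[-0.057,0.006,0,0,0,0],[-0.057,0.005,0,0,0,0],[-0.044,0.004,0,0,0,0],[-0.03,0.002,0,0,0,0]]
  ]
}}

```text
clock: 21.18
position: [0.5195, -0.3976, 0.1011]
ee_rot: [2.213, 2.229, -0.001]
force: [0.6, 0.5, 0.2]
width: 0.453
gripper_force: 25.0
```

Request:
{"api": "arm_command", "payload": {
  "targets": [
    [[0,0,0,0,0,0],[0,0,0,0,0,0],[0,0,0,0,0,0]]
  ]
}}

```text
clock: 21.55
position: [0.5205, -0.3934, 0.1007]
ee_rot: [-2.209, -2.233, -0.001]
force: [0.4, 0.6, -1.0]
width: 0.457
gripper_force: 25.0
```

```bash
python3 go.py 520.3 -395.4 37 0.5
```

```text
pos [ 520.5 -393.4  100.7] jaw 0.6 tilt 0.06 clock 21.55 j7 0.73
turn 0.1 deg 0.002 rad; shift after turn mm [-2.1 -0.3 63.7] before [-2.1 -0.3 63.7]
```

Request:
{"api": "arm_command", "payload": {
  "targets": [
    [[-0.001,0,0.02,0,0,0],[0,0,0.02,0,0,0],[0,0,0.014,0,0,0],[0,0,0.006,0,0,0],[0,0,0.002,0,0,0],[0,0,0,0,0,0],[0,0,0,0,0,0]]
  ]
}}

```text
clock: 22.42
position: [0.5205, -0.3963, 0.0391]
ee_rot: [2.211, 2.231, 0.0]
force: [-0.6, 0.3, -0.7]
width: 0.455
gripper_force: 25.0
```

```bash
python3 go.py 520.3 -395.4 36.8 0.5;  python3 - <<'E'
from cell import arm
import cv2, numpy as np
a=[]
for n in("top","scene"):
    d=arm.get_image(n)
    u,v,w=(426,196,50) if n=="top" else (132,160,50)
    a.append(cv2.resize(d["pixels"][v-w:v+w,u-w:u+w,::-1],(400,400),interpolation=cv2.INTER_CUBIC))
cv2.imwrite("pics/s6.png",np.hstack(a))
E
```

```text
pos [ 520.5 -396.3   39.1] jaw 0.5 tilt 0.06 clock 22.43 j7 0.75
turn 0.0 deg 0.0 rad; shift after turn mm [ 0.9 -0.2  2.3] before [ 0.9 -0.2  2.3]
```

View pics/s6.png

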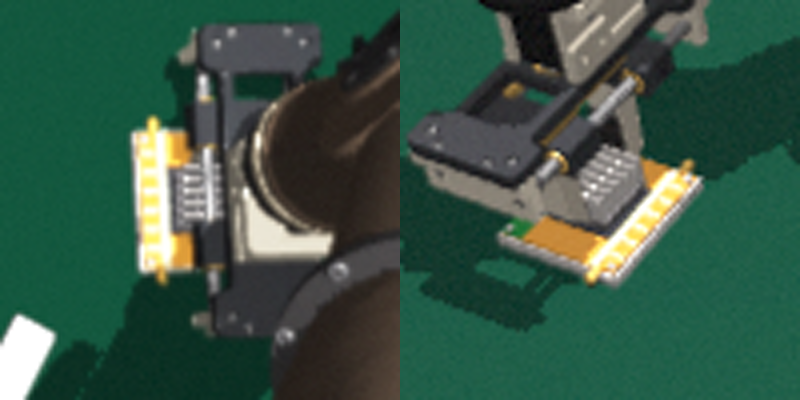

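The square sink sits upright just over its pad, at crop (610,190). Next I set it down, release and rise.

Request:
{"api": "arm_command", "payload": {
  "targets": [
    [[0,0,0.0015,0,0,0],[0,0,0.0007,0,0,0],[0,0,0,0,0,0]]
  ]
}}

```text
clock: 22.9
position: [0.5203, -0.396, 0.0367]
ee_rot: [2.211, 2.231, 0.0]
force: [-0.9, 1.4, 4.8]
width: 0.455
gripper_force: 25.0
```

Request:
{"api": "arm_command", "payload": {
  "targets": [
    [[0,0,0,0,0,0],[0,0,0,0,0,0],[0,0,0,0,0,0],[0,0,-0.01,0,0,0],[0,0,-0.03,0,0,0],[0,0,-0.04,0,0,0]]
  ],
  "jaw": 0.09
}}

```text
clock: 23.65
position: [0.5197, -0.3957, 0.117]
ee_rot: [-2.211, -2.23, 0.001]
force: [0.9, -0.5, -0.3]
width: 0.977
gripper_force: 0.0
```

```bash
python3 go.py 450.2 -72.7 90 0.5
```

```text
pos [ 519.7 -395.7  117. ] jaw 0.5 tilt 0.09 clock 23.65 j7 0.73
turn 0.0 deg 0.0 rad; shift after turn mm [323.5 -66.7  27.4] before [323.6 -66.6  27.4]
```

Request:
{"api": "arm_command", "payload": {
  "targets": [
    [[0.02,-0.004,0,0,0,0],[0.045,-0.009,0,0,0,0],[0.053,-0.011,0,0,0,0],[0.053,-0.011,0.007,0,0,0],[0.053,-0.011,0.01,0,0,0],[0.048,-0.011,0.01,0,0,0],[0.035,-0.007,0,0,0,0],[0.0165,-0.003,0,0,0,0],[0,0,0,0,0,0],[0,0,0,0,0,0]]
  ]
}}

```text
clock: 24.9
position: [0.451, -0.0746, 0.0897]
ee_rot: [2.212, 2.229, 0.0]
force: [0.1, -0.4, 1.4]
width: 0.979
gripper_force: 0.0
```

```bash
python3 go.py 450.2 -72.7 25 0.5;  python3 - <<'E'
from cell import arm
import cv2, numpy as np
a=[]
for n in("top","scene"):
    d=arm.get_image(n)
    u,v,w=(426,196,40) if n=="top" else (264,185,60)
    a.append(cv2.resize(d["pixels"][v-w:v+w,u-w:u+w,::-1],(400,400),interpolation=cv2.INTER_CUBIC))
cv2.imwrite("pics/s7.png",np.hstack(a))
E
```

```text
pos [451.  -74.6  89.7] jaw 0.4 tilt 0.08 clock 24.9 j7 0.2
turn -0.1 deg -0.001 rad; shift after turn mm [ 1.9 -0.8 64.7] before [ 1.9 -0.8 64.7]
```

View pics/s7.png

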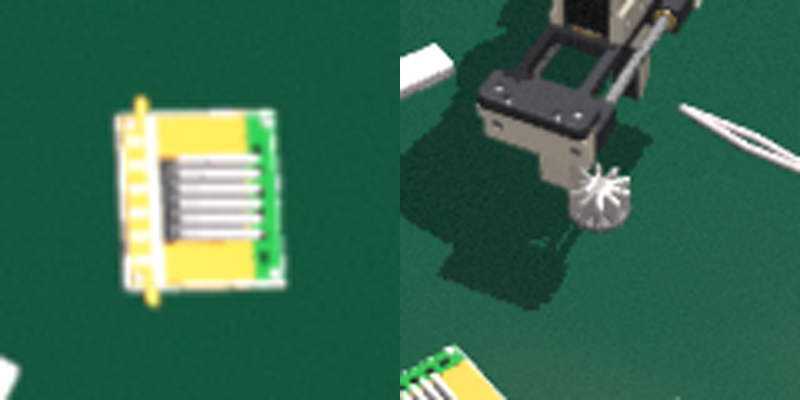

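The square sink is seated square on its pad. The round sink is between the fingers at crop (600,200), so I'm descending.

Request:
{"api": "arm_command", "payload": {
  "targets": [
    [[0.001,-0.001,0.015,0,0,0],[0,0,0.02,0,0,0],[0,0,0.018,0,0,0],[0,0,0.012,0,0,0],[0,0,0,0,0,0]]
  ]
}}

```text
clock: 25.62
position: [0.4489, -0.0727, 0.0237]
ee_rot: [-2.212, -2.23, 0.002]
force: [0.2, -1.0, -0.0]
width: 0.981
gripper_force: 0.0
```

Request:
{"api": "arm_command", "payload": {
  "targets": [
    [[0,0,0,0,0,0],[0,0,0,0,0,0],[0,0,0,0,0,0],[0,0,0,0,0,0],[0,0,0,0,0,0],[0,0,0,0,0,0],[0,0,0,0,0,0],[0,0,0,0,0,0]]
  ],
  "jaw": 0.03
}}

```text
clock: 26.62
position: [0.4494, -0.0721, 0.0244]
ee_rot: [2.211, 2.231, 0.0]
force: [-0.4, -0.2, 3.3]
width: 0.472
gripper_force: 25.0
```

```bash
python3 go.py 377.4 266.2 110 0.5
```

```text
pos [449.4 -72.1  24.4] jaw 0.5 tilt 0.02 clock 26.62 j7 0.24
turn 0.0 deg 0.0 rad; shift after turn mm [338.9 -69.  -85.6] before [338.9 -69.  -85.6]
```

Request:
{"api": "arm_command", "payload": {
  "targets": [
    [[0,0,-0.012,0,0,0],[0,0,-0.025,0,0,0],[0,0,-0.025,0,0,0],[0,0,-0.014,0,0,0]]
  ]
}}

```text
clock: 27.12
position: [0.4496, -0.0722, 0.1019]
ee_rot: [2.211, 2.23, 0.002]
force: [0.3, 0.2, -1.2]
width: 0.475
gripper_force: 25.0
```

Request:
{"api": "arm_command", "payload": {
  "targets": [
    [[0.02,-0.004,0,0,0,0],[0.04,-0.008,0,0,0,0],[0.045,-0.009,0,0,0,0],[0.045,-0.009,0,0,0,0],[0.045,-0.009,0,0,0,0],[0.045,-0.009,0,0,0,0],[0.045,-0.009,0,0,0,0],[0.035,-0.008,0,0,0,0],[0.019,-0.004,0,0,0,0],[0,0,0,0,0,0]]
  ]
}}

```text
clock: 28.38
position: [0.3766, 0.2675, 0.1003]
ee_rot: [-2.208, -2.234, 0.0]
force: [-0.7, -0.5, 0.1]
width: 0.473
gripper_force: 25.0
```

Request:
{"api": "arm_command", "payload": {
  "targets": [
    [[0,0,0,0,0,0],[0,0,0,0,0,0]]
  ]
}}

```text
clock: 28.62
position: [0.3776, 0.265, 0.1004]
ee_rot: [2.213, 2.229, -0.001]
force: [0.1, -0.7, -0.3]
width: 0.471
gripper_force: 25.0
```

```bash
python3 go.py 377.4 266.2 36.6 0.5
```

```text
pos [377.6 265.  100.4] jaw 0.4 tilt 0.03 clock 28.62 j7 -0.62
turn -0.1 deg -0.002 rad; shift after turn mm [ 1.2 -0.1 63.8] before [ 1.2 -0.1 63.8]
```

Request:
{"api": "arm_command", "payload": {
  "targets": [
    [[0.0005,0,0.02,0,0,0],[0,0,0.02,0,0,0],[0,0,0.014,0,0,0],[0,0,0.006,0,0,0],[0,0,0.002,0,0,0],[0,0,0,0,0,0],[0,0,0,0,0,0]]
  ]
}}

```text
clock: 29.5
position: [0.3775, 0.267, 0.0388]
ee_rot: [2.211, 2.231, 0.001]
force: [0.0, 0.3, -0.4]
width: 0.475
gripper_force: 25.0
```

```bash
python3 go.py 377.4 266.2 36.6 0.5;  python3 - <<'E'
from cell import arm
import cv2, numpy as np
a=[]
for n in("top","scene"):
    d=arm.get_image(n)
    u,v,w=(178,253,50) if n=="top" else (412,213,50)
    a.append(cv2.resize(d["pixels"][v-w:v+w,u-w:u+w,::-1],(400,400),interpolation=cv2.INTER_CUBIC))
cv2.imwrite("pics/s8.png",np.hstack(a))
E
```

```text
pos [377.5 267.   38.8] jaw 0.5 tilt 0.05 clock 29.5 j7 -0.59
turn 0.0 deg 0.0 rad; shift after turn mm [-0.8 -0.1  2.2] before [-0.8 -0.1  2.2]
```

View pics/s8.png

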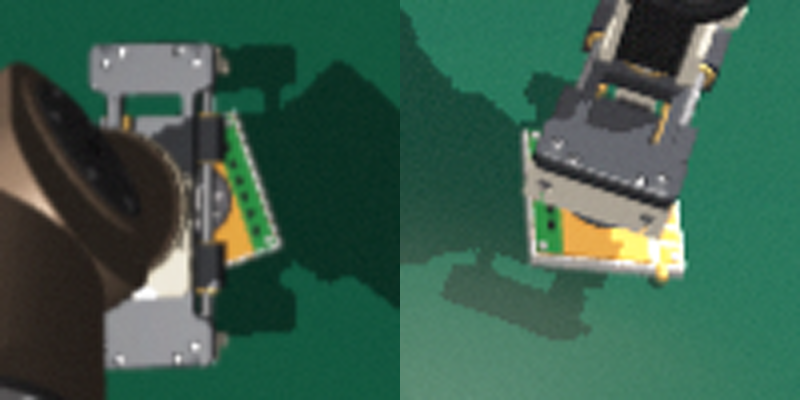

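The gripper hides the pad, but the measured pose agrees with it. I set down, release, rise and move aside.

Request:
{"api": "arm_command", "payload": {
  "targets": [
    [[0,0,0.0015,0,0,0],[0,0,0.0007,0,0,0],[0,0,0,0,0,0]]
  ]
}}

```text
clock: 29.98
position: [0.3773, 0.2668, 0.0364]
ee_rot: [-2.211, -2.231, -0.0]
force: [-0.6, -0.0, 6.4]
width: 0.473
gripper_force: 25.0
```

Request:
{"api": "arm_command", "payload": {
  "targets": [
    [[0,0,0,0,0,0],[0,0,0,0,0,0],[0,0,0,0,0,0],[0,0,0,0,0,0],[0,0,-0.01,0,0,0],[0,0,-0.03,0,0,0],[0,0,-0.04,0,0,0],[0,0,-0.04,0,0,0],[0,0,-0.04,0,0,0]]
  ],
  "jaw": 0.09
}}

```text
clock: 31.1
position: [0.3771, 0.2665, 0.1982]
ee_rot: [2.212, 2.231, 0.001]
force: [0.4, 1.2, -0.2]
width: 0.979
gripper_force: 0.0
```

Request:
{"api": "arm_command", "payload": {
  "targets": [
    [[-0.03,0,0,0,0,0],[-0.05,0,0,0,0,0],[-0.05,0,0,0,0,0],[-0.05,0,0,0,0,0],[-0.05,0,0,0,0,0],[-0.03,0,0,0,0,0],[0,0,0,0,0,0]]
  ]
}}

```text
clock: 31.98
position: [0.3793, 0.0048, 0.1967]
ee_rot: [2.216, 2.226, 0.001]
force: [0.5, 0.4, -0.1]
width: 0.982
gripper_force: 0.0
```

Run:
```python
from h import *
from cell import arm
d=arm.get_image("top"); np.savez("top1.npz",**d)
e=arm.get_image("scene"); np.savez("scene1.npz",**e)
cv2.imwrite("pics/end.png",np.vstack([np.hstack([cv2.resize(x["pixels"][v-24:v+25,u-24:u+25,::-1],(195,195),interpolation=cv2.INTER_CUBIC) for u,v in uv]) for x,uv in((d,((178,253),(252,153),(310,143),(426,196))),(e,((412,213),(285,268),(214,250),(132,160))))]))
S=8;w=24
for n,(u,v),b in (("round",(178,253),(377.4,266.2)),("long",(252,153),(642.1,68.6)),("small",(310,143),(667.2,-87.3)),("square",(426,196),(520.3,-395.4))):
    im=cv2.resize(d["pixels"][v-w:v+w,u-w:u+w],None,fx=S,fy=S,interpolation=cv2.INTER_CUBIC).astype(int)
    m=((im.max(2)-im.min(2)<45)&(im.max(2)>60)).astype(np.uint8)
    m=cv2.morphologyEx(cv2.morphologyEx(m,cv2.MORPH_CLOSE,np.ones((15,15))),cv2.MORPH_OPEN,np.ones((41,41)))
    k,l,st,ce=cv2.connectedComponentsWithStats(m); i=1+np.argmin([np.hypot(*(c-w*S)) for c in ce[1:]])
    y,x=np.nonzero(l==i); r=rect(plane(d,np.c_[(x+.5)/S-.5+u-w,(y+.5)/S-.5+v-w],.036))
    print(n,*r,"off",np.round(r[0]-b,1))
for n,(u,v) in(("can_sq",(190,174)),("can_long",(378,240))):
    o=dict(np.load("top0.npz"))["pixels"]; print(n,np.abs(o[v-15:v+15,u-15:u+15].astype(int)-d["pixels"][v-15:v+15,u-15:u+15]).mean())
print(arm.observe()["width"])
```

```text
round [374.4 270.4] [65.7 47.4] -59.2 off [-3.   4.2]
long [635.8  67.4] [97.3 30.6] -0.3 off [-6.3 -1.2]
small [664.6 -86.5] [29.7 26.8] -1.1 off [-2.6  0.8]
square [ 519.1 -388.8] [58.8 43.7] 89.3 off [-1.2  6.6]
can_sq 1.0225925925925925
can_long 0.8762962962962964
0.9822224120195602
```

View pics/end.png

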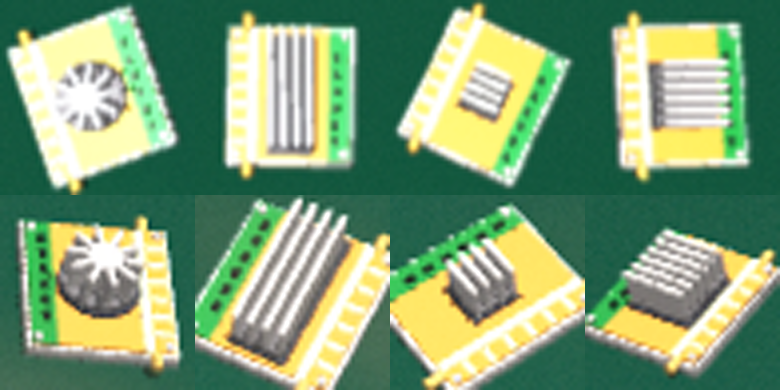

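Run:
```python
from h import *
d=dict(np.load("top1.npz")); S=8;w=24
for n,(u,v),b in (("round",(178,253),(377.4,266.2)),("long",(252,153),(642.1,68.6)),("small",(310,143),(667.2,-87.3)),("square",(426,196),(520.3,-395.4))):
    im=cv2.resize(d["pixels"][v-w:v+w,u-w:u+w],None,fx=S,fy=S,interpolation=cv2.INTER_CUBIC).astype(int)
    m=((im.max(2)-im.min(2)<50)&(im.min(2)>180)).astype(np.uint8)
    V,U=np.mgrid[:2*w*S,:2*w*S]; q=plane(d,np.c_[(U.ravel()+.5)/S-.5+u-w,(V.ravel()+.5)/S-.5+v-w],.036)
    k,l,st,ce=cv2.connectedComponentsWithStats(m)
    lim=dict(round=30,long=48,small=20,square=32)[n]
    keep=np.zeros(l.size,bool)
    for i in range(1,k):
        s=(l.ravel()==i); dd=np.abs(q[s][:,:2]*1000-b)
        far=np.hypot(*dd.T).max() if n!="long" else max(dd[:,0].max(),dd[:,1].max()*1.9)
        if st[i,4]>60 and far<lim+4: keep|=s
    if keep.any(): r=rect(q[keep]); print(n,*r,"off",np.round(r[0]-b,1))
    else: print(n,"none")
```

```text
round none
long [642.6  68.3] [81.6 31.6] -0.4 off [ 0.5 -0.3]
small [667.1 -87. ] [29.  26.8] -27.7 off [-0.1  0.3]
square [ 519.1 -396.7] [44.1 43. ] -0.5 off [-1.2 -1.3]
```

The measured long, small and square sinks are within 2 mm and square. The round one looks seated in both views, and it was released 0.6 mm from its pad centre.

```bash
python3 -c "
from cell import arm;print(arm.sign_off())"
```

```text
the job is handed in; nothing more can be done
None
```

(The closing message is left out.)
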